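# Jack the ware stand up to the drying shelf and slide a banded bowl across

## Robot

A 6-joint arm with a two-finger parallel gripper is mounted at the origin on a cart in front of the work surface, level with it; the furniture and walls round the work are solid. World frame = base frame: x ahead of the robot, y to its left, z up, the work surface at z = 0. Lengths are in m, angles in rad, forces in N, time in s.
With the tool pointing down it reaches from about 0.35 to 0.85 m from the base axis. Payload 8.1 kg.
Tool frame: the origin (TCP) lies at the very end of the fingers, on their centre line; the grasp point (between the pads) lies 19 mm behind it; z points along the fingers, x is the direction in which the jaws open and shut, and the axes are right-handed (so a half turn about z gives the same grasp; the last joint's range is limited). The gripper opens to 93 mm and grips with 3 to 60 N. Pads are 15 mm wide; open, the fingers measure 128 mm over their backs; the gripper's body (75 mm by 188 mm) begins 65 mm behind the grasp point.
Start: joints at [-1.383, 0.13, 1.488, -0, 1.523, -0.085], TCP at [0.162, -0.578, 0.219] pointing down, gripper open.
Joint ranges: [-2.96, 2.96], [-0.89, 2.26], [0.02, 2.5], [-1.34, 4.48], [0, 2.73], [-2.66, 2.66]. Speed limits (rad/s): [2.39, 2.39, 2.79, 3.14, 3.14, 3.14].

## Interface

Orientations are given as [roll, pitch, yaw] about the fixed x, y, z axes, in that order (R = Rz(yaw) Ry(pitch) Rx(roll)).
In Python, from bench import ctrl gives the robot as it stands.
- The arm moves only by the tool apply_moves, never from a script. Its argument "rows" is a list of rows, each a list of 4 numbers: the shift along the tool's x, y, z in cm, then the turn about the tool's z in rad. In form: [[tx, ty, tz, twist], ...]. A call has 1 to 20 rows; each row shifts and turns the pose as measured when the row begins, along the tool's axes as they then stand; what a row does not reach is not made up. A row lasts 1/12 s, in which the tool goes at most 41.7 mm and 7.16 degrees, less where a joint would pass 70% of its speed; a pose out of reach is approached as far as the arm can. A call is refused whole if a number of a shift passes 4.17 or a number of a turn 0.125, either way. A call with a gripper value outside its range is refused whole. "claw" is the closure in counts, from 0 (fully open) to 255 (shut), set as the call begins (left out, the last holds). The fingers move at their own pace and stop on an object; "grip_force" is the grip in N (left out, the last holds). Time passes only in rows, so rows that do not move let the fingers close. It gives the time, the measured TCP pose, the force and the opening at its end, in the units of the state.
- ctrl.observe(): the state, without advancing time (a new reading comes with each control period).
- ctrl.capture(name): name is "side" or "top" or "wrist"; returns the picture (400x640x3 uint8, red, green, blue); there is no depth.
- ctrl.camera_model(name): a dict with "K" (3x3 intrinsics, pixels), "world_from_camera" (4x4, takes a point from camera to world coordinates). Camera axes: x right, y down, z forward; pixel columns grow to the right and rows downward; lengths in m; the calibration is good to about 2 mm. A picture is of the moment at which its call begins: read the wrist's pose just before it. camera_model takes no time and is no camera call; for the wrist camera it gives the pose at the moment of the call.
- ctrl.close_job(): hands the job in, once; it reports no verdict.
The state is a dict: "t": time; "qpos": joint angles; "joint_velocities": joint speeds; "tau": joint torques, N m; "tool_pos": TCP position; "eef_rot": TCP orientation; "ft_force": force on the tool from outside, world axes, zero at the start; "ft_torque": the same for the moment, N m; "gripper_width": finger opening in m.
Only numpy, scipy, OpenCV 4.12 (cv2) and the standard library are available. Lean on these libraries where they do the work, as an engineer would, in place of code of your own. Each camera call takes 0.05 s, during which the arm holds its last target. There are 200 camera calls.

## Task

Press the ware stand's lever to jack its table up, click by click, until it has clicked into the notch that brings it level with the drying shelf and no higher, and let the lever come back up. Then slide the setter tile that carries the freshly banded sugar bowl off the shelf onto the table until it sits squarely up against the table's stop. Do not lift the tile or touch the bowl, which must stay upright in the middle of its tile, and leave the jug, the colour pot and the colour dish where they stand.

Things in the scene. Friction and masses are not known exactly. Their poses are not given: they have to be found in the camera images.
- table_top (a point): Centre of the upper face of the ware stand's table: flat aluminium plate 128 (x) x 132 (y) x 8 mm on a toothed steel column sliding straight up and down in a grey foot fixed to the desk. y runs level away from the stop towards the shelf, x level across, z up. The table's edge next to the shelf is at y = +66 mm; a 6 mm gap separates it from the shelf's end.
- table_stop (a point): Middle of the foot of the stop, a lip 7 mm high along the table's far (-y) edge: on the lip's face that looks to the shelf, at the height of the table's upper face. Axes as table_top. A tile against the stop has its centre 58 mm in +y from here.
- ware_table (a joint): Table height in m above its lowest (upper face 100 mm over the desk). Notches at 0, 0.01 .. 0.05; top end 0.0535. The sprung pawl clicks in about 1 mm after a notch; let go, the table sinks onto the notch and stays (down only by the pedal). Level with the shelf at 0.040: face at 140 mm, 1.5 mm below the shelf's so that a tile slides across. Starts on 0, 0.01 or 0.02: 2 to 4 clicks to go.
- lever (a joint): Lever angle in rad: 0 at rest (handle up, by a spring), growing as the handle goes down, to 0.985. Its fork lifts the column: after free travel, the table is at 0, 0.01, 0.02, 0.03, 0.04, 0.05 m with the lever at about 0.04, 0.20, 0.38, 0.57, 0.76, 0.96. One stroke can pass all the clicks wanted. Takes 3 to 8 N at the pad, more if fast. Let go, it swings back up in 1 s.
- lever_pad (a point): Middle of the upper face of the ribbed black rubber pad (30 wide, 46 mm long) at the lever's end, to press on. Pivot: level axis along x, 52 mm in -y from the table's centre, 75 mm over the desk; pad 116 mm from it. At rest the handle points to -y, rising 31 degrees, pad 143 mm over the desk; about 55 mm with the table at 0.042. Axes turn with the lever; at 0 as table_top.
- release_pedal (a joint): Angle of the pawl and its release pedal in rad: near 0 with the pawl in a notch, up to 0.17 as a tooth passes, 0.28 fully pressed.
- pedal (a point): Middle of the upper face of the release pedal, a small dark steel plate 24 x 30 mm on a shaft that comes out of the stand's far (+x) side, 51 mm above the desk, 108 mm in +x of the lever. Pressed down 15 to 20 mm (5 to 8 N) it frees the column, which sinks to its lowest; needed only if the table was raised too high.
- shelf_end (a point): Middle of the drying shelf's upper edge at the end next to the table, 141.5 mm above the desk. The shelf is a fixed plywood stand, 116 mm wide (x), 224 mm long (y), reaching from here in +y, with a flat top without rims. Same axes as table_top.
- tile_center (a point): Centre (half-way up) of the setter tile, a loose flat buff fired-clay slab 96 mm along its x, 116 mm along its y, 10 mm thick, 0.3 kg, lying on the shelf, its y about along the shelf. It carries the bowl.
- bowl_center (a point): Centre (half-way up) of the sugar bowl that stands loose on the middle of the tile: white porcelain with a black band, 70 mm across, 65 mm high, with one small ear at the side that reaches 52 mm from the middle, 0.24 kg; z up. Not to be touched.
- jug: Small white cream jug with a black band, 74 x 121 mm, 109 mm high, standing on the desk to the right; origin under its middle. To be left alone.
- colour_pot: Screw-cap pot of black colour, 46 mm across, 58 mm high, standing on the desk; origin under its middle. To be left alone.
- colour_dish: Little white porcelain dish with black colour in it, 68 mm across, 18 mm high, on the desk; origin under its middle. To be left alone.

How it is judged:
By the outcome, as a careful person would: the job done as asked, in the order asked, and still so for the second after the job is handed in, with the robot touching nothing.
It also fails if it takes over 61 s, if anything falls off the work surface, if the arm or the gripper's body presses on something with over 40 N, if the wrist force passes 120 N, or if a joint passes its speed limit or range.

## Working session

There is one attempt and no reset: what is moved stays moved. The work goes in short steps, Python scripts to look and compute and a tool call to move; the robot and the scene stay as the last step left them, time stands still between calls to the robot, and variables do not carry over. Pictures are saved under pics/ and viewed, about 8 in all and at most 12, crops included, and the job is handed in when it is done.

Besides the shell and the picture viewer there is one more tool, called after ">>>" by a JSON object that holds its "fn" and its "kwargs". apply_moves: Moves the arm, as the interface text tells. Its arguments: {"type":"object","properties":{"rows":{"type":"array"},"claw":{"type":"number"},"grip_force":{"type":"number"}},"required":["rows"]}

```bash
mkdir -p pics; cat > h.py <<'E'
import numpy as np, cv2
from bench import ctrl
def snap(cam,name):
    m=ctrl.camera_model(cam); im=ctrl.capture(cam)
    cv2.imwrite(f'pics/{name}.png',im[:,:,::-1]); np.savez(f'pics/{name}.npz',K=m['K'],T=m['world_from_camera']); return im
def ray(name,uv,z):
    d=np.load(f'pics/{name}.npz');T=d['T'];r=T[:3,:3]@np.linalg.solve(d['K'],[uv[0],uv[1],1]);o=T[:3,3]
    return o+r*(z-o[2])/r[2]
def proj(name,p):
    d=np.load(f'pics/{name}.npz');c=np.linalg.inv(d['T'])@[*p,1];q=d['K']@c[:3];return q[:2]/q[2]
E
python3 - <<'E'
from h import *
s=ctrl.observe();print({k:np.round(v,3) for k,v in s.items()})
a=snap('top','top0');b=snap('side','side0')
for n in('top0','side0'):
    d=np.load(f'pics/{n}.npz');print(np.round(d['T'],3).tolist(),np.round(d['K'],1).tolist())
E
```

```text
{'t': np.float64(0.0), 'qpos': array([-1.383,  0.131,  1.489,  0.   ,  1.523, -0.085]), 'joint_velocities': array([-0.001, -0.001, -0.001, -0.   , -0.   , -0.002]), 'tau': array([ 4.0000e-03, -5.5984e+01, -4.9175e+01,  7.7000e-02,  3.6000e-02,
       -0.0000e+00]), 'tool_pos': array([ 0.162, -0.577,  0.218]), 'eef_rot': array([-3.141e+00,  2.000e-03, -1.298e+00]), 'ft_force': array([-0.534, -1.279, -0.156]), 'ft_torque': array([-0.034,  0.007, -0.003]), 'gripper_width': np.float64(0.093)}
[[0.018, -0.978, 0.209, 0.304], [-1.0, -0.019, -0.001, -0.229], [0.005, -0.209, -0.978, 1.292], [0.0, 0.0, 0.0, 1.0]] [[429.6, 0.0, 329.4], [0.0, 429.6, 195.1], [0.0, 0.0, 1.0]]
[[-0.998, -0.047, 0.049, 0.501], [-0.062, 0.343, -0.937, 0.589], [0.027, -0.938, -0.345, 0.455], [0.0, 0.0, 0.0, 1.0]] [[372.7, 0.0, 319.0], [0.0, 372.7, 199.2], [0.0, 0.0, 1.0]]
```

View pics/top0.png

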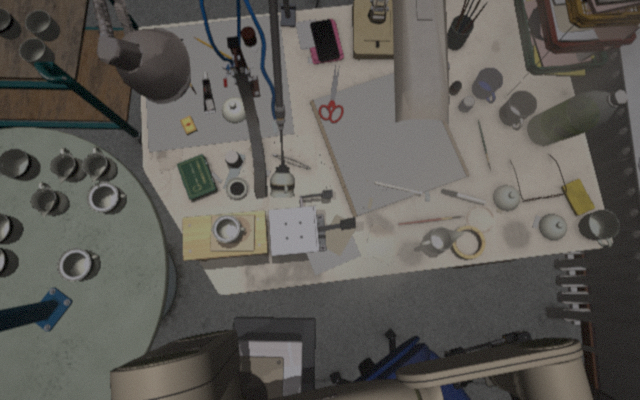

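View pics/side0.png

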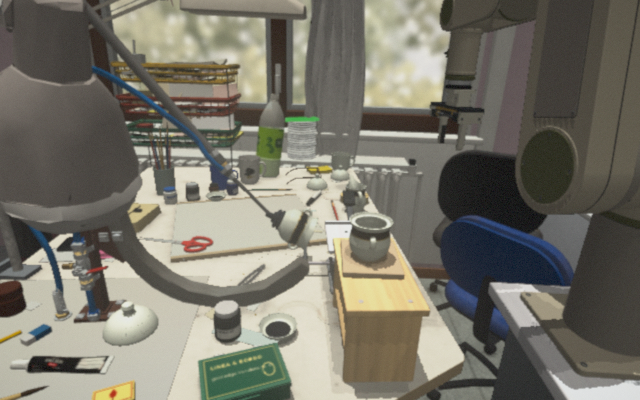

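The top view shows the shelf (183–267, 208–260), tile and bowl (210–255, 212–255), table (270–320, 208–255), pad near (347,224) and pedal near (325,197). A lamp arm hangs near (283,180). I'll enlarge this region and compute rough positions.

```bash
python3 - <<'E'
from h import *
im=cv2.imread('pics/top0.png')
c=cv2.resize(im[160:275,175:365],None,fx=4.2,fy=4.2,interpolation=cv2.INTER_CUBIC)
c=cv2.convertScaleAbs(c,alpha=1.4,beta=10)
cv2.imwrite('pics/top0c.png',c)
for n,uv,z in[('shelfL',(183,235),.1415),('shelfR',(267,235),.1415),('tableTL',(270,208),.11),('tableBR',(320,255),.11),('pad',(347,224),.143),('pedal',(325,197),.05),('pot',(233,158),.058),('dish',(236,188),.018),('jug',(436,240),.1)]:
    print(n,np.round(ray('top0',uv,z),3))
E
```

```text
shelfL [0.433 0.16  0.141]
shelfR [ 0.437 -0.065  0.141]
tableTL [ 0.517 -0.065  0.11 ]
tableBR [ 0.389 -0.207  0.11 ]
pad [ 0.471 -0.279  0.143]
pedal [ 0.563 -0.217  0.05 ]
pot [0.676 0.06  0.058]
dish [0.593 0.054 0.018]
jug [ 0.437 -0.528  0.1  ]
```

View pics/top0c.png

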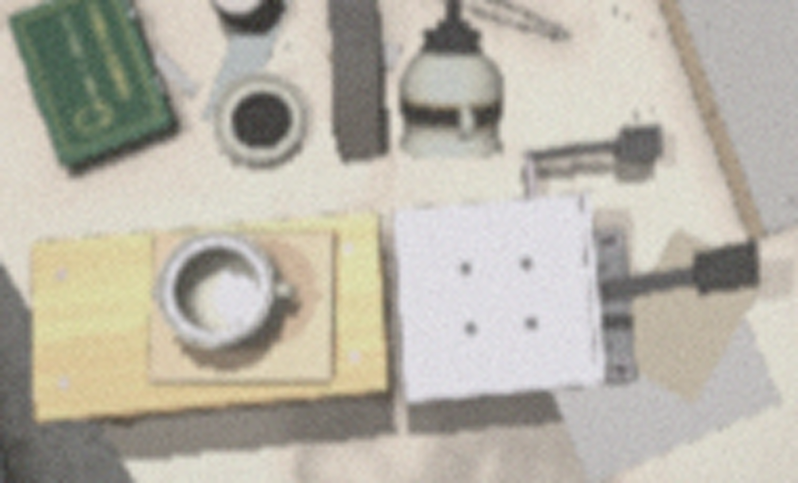

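The enlarged view shows the tile corners at about (150,233), (334,230), (333,382), (149,380), turned slightly from the shelf. The bowl's ear points to the table, and the pad is at (727,268). I'll get geometry from the corners and triangulate the lamp.

```bash
python3 - <<'E'
from h import *
f=lambda p:((p[0]+.5)/4.2-.5+175,(p[1]+.5)/4.2-.5+160)
G={'shelf':([(31,242),(380,212),(388,388),(36,420)],.1415),'tile':([(150,233),(334,230),(333,382),(149,380)],.1515),'table':([(396,211),(588,196),(604,383),(406,402)],.11)}
for n,(c,z) in G.items():
    P=np.array([ray('top0',f(p),z)[:2] for p in c]);e=P[0]-P[1]+P[3]-P[2]
    g=P[1]-P[2]+P[0]-P[3]
    print(n,P.round(3).tolist(),'ctr',P.mean(0).round(4),'yaw y',round(np.arctan2(-e[0],e[1]),3),'yaw x',round(np.arctan2(g[1],g[0]),3),'len',np.linalg.norm(e)/2,np.linalg.norm(g)/2)
print('pad',ray('top0',f((727,268)),.143),'pedal',ray('top0',f((638,145)),.051),'bowl rim',ray('top0',f((217,292)),.2165))
def tri(a,b):
    A=[];B=[]
    for n,uv in(('top0',a),('side0',b)):
        d=np.load(f'pics/{n}.npz');T=d['T'];r=T[:3,:3]@np.linalg.solve(d['K'],[*uv,1]);r/=np.linalg.norm(r)
        M=np.eye(3)-np.outer(r,r);A.append(M);B.append(M@T[:3,3])
    x=np.linalg.solve(A[0]+A[1],B[0]+B[1]);return x.round(3),proj('top0',x).round(1),proj('side0',x).round(1)
print('lamp?',tri((283,182),(295,228)));print('arc end',tri((261,196),(303,262)));print('arcjoint',tri((280,118),(262,200)))
E
```

```text
shelf [[0.481, 0.167], [0.505, -0.056], [0.392, -0.067], [0.368, 0.154]] ctr [0.4363 0.0497] yaw y 0.107 yaw x 0.105 len 0.22341385673456873 0.11377601139270219
tile [[0.487, 0.089], [0.491, -0.029], [0.394, -0.033], [0.393, 0.082]] ctr [0.4412 0.0271] yaw y 0.021 yaw x 0.058 len 0.1164585847468465 0.09519108963465006
table [[0.511, -0.062], [0.524, -0.189], [0.4, -0.203], [0.385, -0.074]] ctr [ 0.4551 -0.1321] yaw y 0.106 yaw x 0.104 len 0.1285245889068136 0.1254115930733211
pad [ 0.47223886 -0.28071998  0.143     ] pedal [ 0.57184781 -0.22150051  0.051     ] bowl rim [0.44128226 0.02774537 0.2165    ]
lamp? (array([ 0.585, -0.101,  0.136]), array([283. , 182.2]), array([294.7, 227.9]))
arc end (array([ 0.557, -0.035,  0.095]), array([261.1, 194.7]), array([304.8, 262.5]))
arcjoint (array([ 0.693, -0.099,  0.211]), array([281. , 135.7]), array([240.3, 191.1]))
```

>>> {"fn": "apply_moves", "kwargs": {"rows": [[-1.45, -2.7, 0, -0.1], [-1.17, -2.83, 0, -0.1], [-0.88, -2.94, 0, -0.1], [-0.58, -3.01, 0, -0.1], [-0.28, -3.05, 0, -0.1], [0.03, -3.07, 0, -0.1], [0.33, -3.05, 0, -0.1], [0.64, -3.0, 0, -0.1], [0.93, -2.92, 0, -0.1], [1.22, -2.81, 0, -0.1], [1.49, -2.68, 0, -0.1], [1.75, -2.51, 0, -0.1], [2.0, -2.33, 0, -0.1], [2.22, -2.12, 0, -0.1], [0, 0, 0, 0], [0, 0, 0, 0]], "claw": 255, "grip_force": 20}}

```text
t: 1.43
tool_pos: [0.4727, -0.2545, 0.2096]
eef_rot: [-3.128, 0.006, 0.168]
ft_force: [0.0, 0.8, -0.3]
gripper_width: 0.0004
```

```bash
python3 - <<'E'
from h import *
s=ctrl.observe();print({k:np.round(s[k],4) for k in('t','tool_pos','eef_rot','ft_force','gripper_width')})
snap('wrist','w1');d=np.load('pics/w1.npz');print(d['T'].round(3).tolist())
yv=np.array([-.1048,.9945]);xv=np.array([.9945,.1048]);se=np.array([.449,-.0615])
for n,p in[('pad',[*(se-yv*.218),.143]),('pedal',[*(se-yv*.16+xv*.108),.051]),('tab corner',[*(se-yv*.138+xv*.064),.11]),('tcp',s['tool_pos'])]:print(n,np.round(p,3),proj('w1',p).round(0))
E
```

```text
{'t': np.float64(1.4333), 'tool_pos': array([ 0.4727, -0.2545,  0.2096]), 'eef_rot': array([-3.1275,  0.006 ,  0.1681]), 'ft_force': array([ 0.0115,  0.7992, -0.3276]), 'gripper_width': np.float64(0.0004)}
[[0.986, 0.163, 0.04, 0.46], [0.167, -0.948, -0.272, -0.177], [-0.007, 0.275, -0.961, 0.377], [0.0, 0.0, 0.0, 1.0]]
pad [ 0.472 -0.278  0.143] [315. 234.]
pedal [ 0.573 -0.209  0.051] [413. 161.]
tab corner [ 0.527 -0.192  0.11 ] [390. 144.]
tcp [ 0.473 -0.255  0.21 ] [321. 242.]
```

View pics/w1.png

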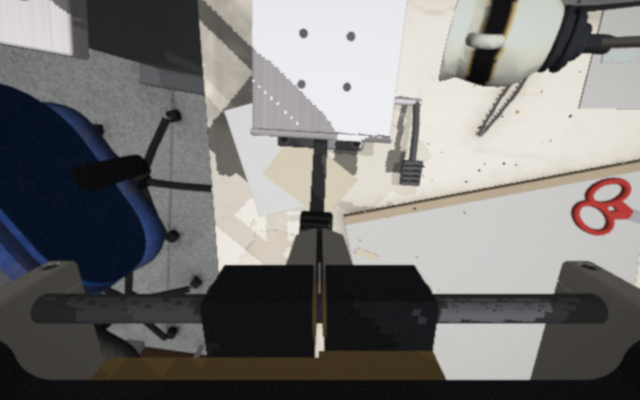

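The wrist view shows the pad at (316,222) just beyond the fingertips and the pedal at (411,172). The table's stop edge is at about row 135, and the lamp head at (500,40) is clear of the path. Next I move over the pad.

>>> {"fn": "apply_moves", "kwargs": {"rows": [[-0.1, 0.7, 1.0, 0.03], [-0.1, 0.7, 1.2, 0.033], [-0.1, 0.5, 1.2, 0], [0, 0, 1.2, 0], [0, 0, 0.8, 0], [0, 0, 0, 0]]}}

```text
t: 1.98
tool_pos: [0.4673, -0.2791, 0.1475]
eef_rot: [-3.127, 0.01, 0.086]
ft_force: [0.0, 0.9, -0.6]
gripper_width: 0.0005
```

```bash
cat >> h.py <<'E'
yv=np.array([-.1048,.9945]);xv=np.array([.9945,.1048]);se=np.array([.449,-.0615])
def st():
    s=ctrl.observe();p=s['tool_pos'][:2]-se
    print('t',round(s['t'],2),'frame x,y from shelf_end',(p@xv).round(4),(p@yv).round(4),'r lever',(-(p@yv)-.124).round(4),'z',s['tool_pos'][2].round(4),'rot',s['eef_rot'].round(4),'F',s['ft_force'].round(2),'w',s['gripper_width'].round(4))
E
python3 -c "from h import *;st()"
```

```text
Traceback (most recent call last):
  File "h.py", line 14, in st
    print('t',round(s['t'],2),'frame x,y from shelf_end',(p@xv).round(4),(p@yv).round(4),'r lever',(-(p@yv)-.124).round(4),'z',s['tool_pos'][2].round(4),'rot',s['eef_rot'].round(4),'F',s['ft_force'].round(2),'w',s['gripper_width'].round(4))
                                                                                                                                                                                                                    ^^^^^^^^^^^^^^^^^^^^^^^^
AttributeError: 'float' object has no attribute 'round'
```

>>> {"fn": "apply_moves", "kwargs": {"rows": [[0.2, 0, 0.5, 0], [0.2, 0.2, 0.5, 0], [0, 0.3, 0.5, 0], [0, 0.3, 0.5, 0], [0, 0.25, 0.5, 0], [0, 0.2, 0.5, 0], [0, 0.2, 0.5, 0], [0, 0.15, 0.5, 0], [0, 0.15, 0.5, 0], [0, 0.1, 0.5, 0], [0, 0.1, 0.5, 0], [0, 0.05, 0.5, 0]]}}

```text
t: 2.98
tool_pos: [0.4732, -0.2976, 0.0863]
eef_rot: [-3.123, 0.01, 0.087]
ft_force: [-2.5, 2.4, 3.9]
gripper_width: 0.0003
```

```bash
sed -i "s/s\['gripper_width'\].round(4)/round(s['gripper_width'],4)/" h.py; python3 -c "from h import *;st()"
```

```text
t 2.98 frame x,y from shelf_end -0.0007 -0.2374 r lever 0.1134 z 0.0863 rot [-3.1229  0.0096  0.0874] F [-2.52  2.38  3.86] w 0.0003
```

>>> {"fn": "apply_moves", "kwargs": {"rows": [[0, 0.1, 0.5, 0], [0, 0.05, 0.5, 0], [0, 0, 0.5, 0], [0, 0, 0.5, 0], [0, 0, 0.5, 0], [0, 0, 0.5, 0], [0, 0, 0.3, 0], [0, 0, 0, 0], [0, 0, 0, 0]]}}

```text
t: 3.73
tool_pos: [0.4752, -0.3001, 0.0536]
eef_rot: [-3.125, 0.006, 0.089]
ft_force: [-2.0, 1.7, 5.9]
gripper_width: 0.0005
```

```bash
python3 -c "from h import *;st();snap('side','s2')"
```

```text
t 3.73 frame x,y from shelf_end 0.001 -0.24 r lever 0.116 z 0.0536 rot [-3.1254  0.0061  0.0886] F [-1.97  1.65  5.95] w 0.0005
```

>>> {"fn": "apply_moves", "kwargs": {"rows": [[0, 0, 0.3, 0], [0, 0, 0.2, 0], [0, 0, 0, 0], [0, 0, 0, 0]]}}

```text
t: 4.12
tool_pos: [0.4768, -0.3021, 0.0506]
eef_rot: [-3.129, 0.003, 0.089]
ft_force: [-1.6, 1.7, 4.7]
gripper_width: 0.0004
```

```bash
python3 -c "from h import *;st()"
```

```text
t 4.12 frame x,y from shelf_end 0.0024 -0.2422 r lever 0.1182 z 0.0506 rot [-3.1292e+00  3.1000e-03  8.8900e-02] F [-1.55  1.68  4.74] w 0.0004
```

>>> {"fn": "apply_moves", "kwargs": {"rows": [[0, 0, -0.5, 0], [0, 0, -0.7, 0], [0, 0, -0.8, 0], [0, 0, -0.8, 0], [0, 0, -0.8, 0], [0, 0, -0.8, 0], [0, 0, -1.0, 0], [0, 0, -1.2, 0], [0, 0, -1.5, 0], [0, 0, -2.0, 0], [0, 0, -2.5, 0], [0, 0, -2.5, 0], [0, 0, -2.5, 0], [0, 0, -2.0, 0], [0, 0, -1.0, -0.02], [0, 0, 0, 0]]}}

```text
t: 5.45
tool_pos: [0.477, -0.3045, 0.2762]
eef_rot: [-3.133, -0.0, 0.111]
ft_force: [1.0, 0.1, -0.6]
gripper_width: 0.0002
```

```bash
python3 - <<'E'
from h import *
st();snap('wrist','w3')
E
```

```text
t 5.45 frame x,y from shelf_end 0.0024 -0.2446 r lever 0.1206 z 0.2762 rot [-3.133e+00 -1.000e-04  1.112e-01] F [ 0.98  0.15 -0.62] w 0.0002
```

View pics/w3.png

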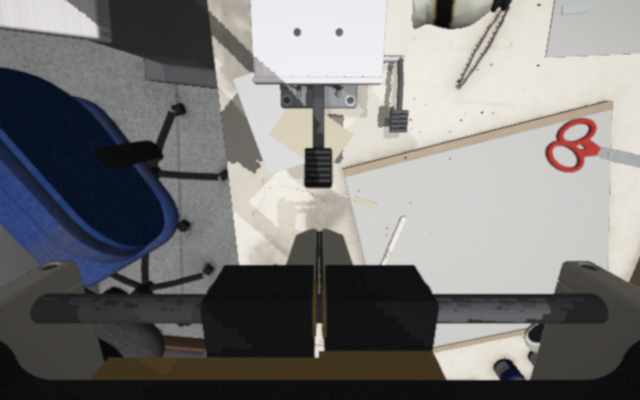

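The wrist view shows the lever pad at (318,168) and the table's stop edge at about row 80, from column 253 to 383. I'll compare these with predictions for each notch.

```bash
python3 - <<'E'
from h import *
print('pad rest',proj('w3',[*(se-yv*.218),.143]),'pad down',proj('w3',[*(se-yv*.238),.055]))
for z in(.13,.14,.15):
    print(z,[proj('w3',[*(se-yv*.138+xv*s*.064),z+.007]).round(1).tolist() for s in(-1,1)])
g=cv2.imread('pics/w3.png').mean(2)
for r in(70,78): print(r,'cols',[(i,int(g[r,i])) for i in list(range(246,260,1))+list(range(376,392,1))])
print('col',[(i,int(g[i,300:310].mean())) for i in range(70,92)])
E
```

```text
pad rest [317.90185933 164.71377688] pad down [318.09835853 167.96147688]
0.13 [[254.9, 84.8], [381.7, 85.6]]
0.14 [[252.7, 83.8], [383.8, 84.6]]
0.15 [[250.3, 82.7], [386.2, 83.6]]
70 cols [(246, 156), (247, 140), (248, 124), (249, 108), (250, 93), (251, 91), (252, 98), (253, 112), (254, 138), (255, 159), (256, 169), (257, 173), (258, 174), (259, 175), (376, 239), (377, 240), (378, 240), (379, 240), (380, 239), (381, 236), (382, 223), (383, 212), (384, 216), (385, 218), (386, 210), (387, 177), (388, 133), (389, 112), (390, 107), (391, 121)]
78 cols [(246, 215), (247, 217), (248, 217), (249, 216), (250, 216), (251, 210), (252, 188), (253, 170), (254, 171), (255, 171), (256, 171), (257, 172), (258, 172), (259, 171), (376, 236), (377, 236), (378, 235), (379, 235), (380, 235), (381, 236), (382, 234), (383, 226), (384, 221), (385, 216), (386, 183), (387, 149), (388, 139), (389, 139), (390, 154), (391, 194)]
col [(70, 240), (71, 240), (72, 240), (73, 240), (74, 240), (75, 237), (76, 230), (77, 230), (78, 238), (79, 240), (80, 240), (81, 237), (82, 219), (83, 152), (84, 90), (85, 70), (86, 87), (87, 98), (88, 102), (89, 108), (90, 114), (91, 118)]
```

>>> {"fn": "apply_moves", "kwargs": {"rows": [[-0.1, -2.9, 0, 0], [-0.1, -2.9, 0, 0], [0, -2.9, 0, 0], [0, -2.9, 0, 0], [0, -2.5, 0, 0], [0, 0, 0, 0], [0, 0, 0, 0]], "claw": 118}}

```text
t: 6.08
tool_pos: [0.4542, -0.158, 0.2644]
eef_rot: [-3.123, 0.013, 0.107]
ft_force: [-0.0, 0.2, 0.4]
gripper_width: 0.0427
```

```bash
python3 - <<'E'
from h import *
st();snap('wrist','w4')
im=cv2.imread('pics/w4.png');cv2.imwrite('pics/w4c.png',cv2.resize(im[:240,160:480],None,fx=2.5,fy=2.5,interpolation=cv2.INTER_CUBIC))
E
```

```text
t 6.08 frame x,y from shelf_end -0.005 -0.0965 r lever -0.0275 z 0.2644 rot [-3.1235  0.0134  0.1075] F [-0.02  0.21  0.43] w 0.0427
```

View pics/w4c.png

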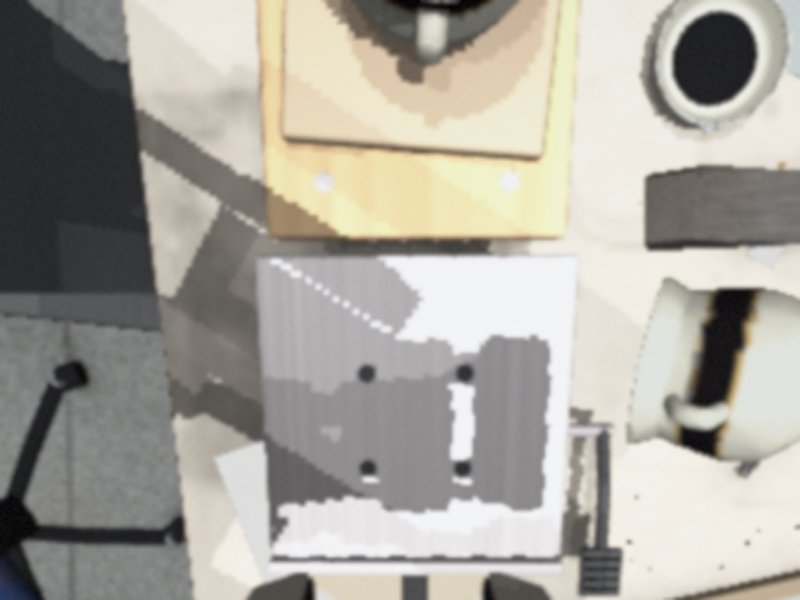

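The enlarged view shows the shelf end 300 px wide (267–567) and the table's near edge 319 px wide (258–577). I'll test these widths against the notch heights.

```bash
python3 - <<'E'
from h import *
def w(y,hw,z):
    a=[proj('w4',[*(se+yv*y+xv*s*hw),z]) for s in(-1,1)];return [v.round(1).tolist() for v in a],round(float(np.linalg.norm(a[1]-a[0])),1)
print('shelf',w(0,.058,.1415))
for z in(.12,.13,.14,.15):print(z,w(-.006,.064,z),'lip',w(-.138,.064,z+.007))
g=cv2.imread('pics/w4.png').astype(int)
for r in(92,94,104,106,110,220,225):
    print(r,[(i,g[r,i].tolist()) for i in (list(range(262,272)) if r>93 else list(range(262,272)))],'|',[(i,g[r,i].tolist()) for i in range(382,394)])
E
```

```text
shelf ([[267.5, 96.1], [387.3, 96.3]], 119.8)
0.12 ([[265.9, 103.5], [388.2, 103.7]], 122.3) lip ([[270.3, 223.6], [381.6, 224.4]], 111.4)
0.13 ([[264.0, 103.1], [390.4, 103.3]], 126.3) lip ([[268.7, 226.9], [383.4, 227.7]], 114.7)
0.14 ([[262.0, 102.6], [392.7, 102.9]], 130.7) lip ([[267.0, 230.3], [385.3, 231.2]], 118.3)
0.15 ([[259.8, 102.1], [395.2, 102.4]], 135.4) lip ([[265.2, 234.0], [387.3, 235.0]], 122.2)
92 [(262, [122, 130, 135]), (263, [155, 164, 170]), (264, [176, 187, 194]), (265, [175, 187, 195]), (266, [154, 167, 176]), (267, [119, 139, 154]), (268, [104, 132, 153]), (269, [103, 134, 158]), (270, [105, 136, 160]), (271, [105, 136, 159])] | [(382, [205, 241, 241]), (383, [206, 242, 242]), (384, [205, 240, 241]), (385, [204, 237, 240]), (386, [212, 233, 239]), (387, [223, 234, 239]), (388, [225, 234, 239]), (389, [222, 231, 237]), (390, [221, 230, 235]), (391, [220, 230, 235]), (392, [219, 228, 234]), (393, [220, 230, 235])]
94 [(262, [116, 122, 127]), (263, [125, 132, 137]), (264, [130, 137, 143]), (265, [132, 140, 146]), (266, [130, 140, 147]), (267, [118, 131, 142]),
[... 2342 characters left out ...]
 [103, 109, 112]), (387, [98, 104, 108]), (388, [90, 95, 98]), (389, [83, 88, 91]), (390, [81, 85, 88]), (391, [74, 79, 81]), (392, [65, 67, 68]), (393, [65, 64, 63])]
225 [(262, [224, 228, 230]), (263, [221, 223, 224]), (264, [222, 223, 223]), (265, [221, 222, 222]), (266, [219, 220, 221]), (267, [216, 216, 217]), (268, [215, 213, 215]), (269, [214, 212, 214]), (270, [215, 212, 213]), (271, [214, 211, 212])] | [(382, [175, 174, 178]), (383, [180, 179, 182]), (384, [188, 189, 193]), (385, [196, 205, 211]), (386, [203, 215, 220]), (387, [204, 216, 221]), (388, [201, 213, 220]), (389, [200, 212, 219]), (390, [191, 203, 210]), (391, [155, 164, 170]), (392, [100, 104, 106]), (393, [80, 79, 79])]
```

The pictures favour the 0.040 notch: the widths give about 137 mm and the lip row gives 140 mm. One wrong notch would drop the tile irrecoverably, so I'll check with a light touch on the table.

>>> {"fn": "apply_moves", "kwargs": {"rows": [[0, 0, 2.0, 0], [0, 0, 2.5, 0], [0, 0, 2.5, 0], [0, 0, 2.0, 0], [0, 0, 1.0, 0], [0, 0, 0.5, 0], [0, 0, 0, 0], [0, 0, 0, 0]]}}

```text
t: 6.8
tool_pos: [0.4513, -0.1624, 0.1518]
eef_rot: [-3.123, 0.018, 0.101]
ft_force: [0.5, -0.5, 1.3]
gripper_width: 0.0498
```

>>> {"fn": "apply_moves", "kwargs": {"rows": [[0, 0, 0.3, 0], [0, 0, 0.3, 0], [0, 0, 0.2, 0], [0, 0, 0.0, 0]]}}

```text
t: 7.13
tool_pos: [0.4535, -0.1639, 0.1469]
eef_rot: [-3.126, 0.013, 0.101]
ft_force: [-0.1, 0.1, 0.2]
gripper_width: 0.0497
```

>>> {"fn": "apply_moves", "kwargs": {"rows": [[0, 0, 0.2, 0], [0, 0, 0.0, 0]]}}

```text
t: 7.3
tool_pos: [0.4541, -0.164, 0.1457]
eef_rot: [-3.127, 0.011, 0.101]
ft_force: [-0.3, 0.8, -0.1]
gripper_width: 0.0501
```

>>> {"fn": "apply_moves", "kwargs": {"rows": [[0, 0, 0.3, 0], [0, 0, 0.2, 0], [0, 0, 0.0, 0]]}}

```text
t: 7.55
tool_pos: [0.4545, -0.164, 0.1409]
eef_rot: [-3.127, 0.01, 0.101]
ft_force: [1.3, 0.2, -0.2]
gripper_width: 0.05
```

>>> {"fn": "apply_moves", "kwargs": {"rows": [[0, 0, 0.2, 0], [0, 0, 0.2, 0], [0, 0, 0.0, 0]]}}

```text
t: 7.8
tool_pos: [0.4551, -0.1642, 0.1404]
eef_rot: [-3.128, 0.009, 0.102]
ft_force: [-0.2, 0.8, -0.4]
gripper_width: 0.0499
```

>>> {"fn": "apply_moves", "kwargs": {"rows": [[0, 0, 0.3, 0], [0, 0, 0.3, 0]]}}

```text
t: 7.97
tool_pos: [0.4559, -0.1646, 0.1391]
eef_rot: [-3.13, 0.006, 0.102]
ft_force: [-19.7, 8.4, 34.6]
gripper_width: 0.0495
```

Contact at z ≈ 0.1395 confirms the table face is at 140 mm. Next I go up, over the bowl and behind the tile.

>>> {"fn": "apply_moves", "kwargs": {"rows": [[0, 0, -0.5, 0], [0, 0, -1.5, 0], [0, 0, -2.5, 0], [0, 0, -3.0, 0], [0, 0, -3.0, 0], [0, 0, -2.0, 0], [0, 0, -1.0, 0], [0, -1.5, -0.5, 0], [0, -2.5, 0, 0], [0, -3, 0, 0], [0, -3, 0, 0], [0, -3, 0, 0], [0, -3, 0, 0], [0, -3, 0, 0], [0, -3, 0, 0], [0, -2, 0, 0], [0, -1, 0, 0], [0, 0, 0, 0], [0, 0, 0, 0]]}}

```text
t: 9.55
tool_pos: [0.4274, 0.0932, 0.2769]
eef_rot: [-3.127, 0.017, 0.099]
ft_force: [-1.5, -1.0, 0.2]
gripper_width: 0.05
```

```bash
python3 - <<'E'
from h import *
st();snap('wrist','w5')
E
```

```text
t 9.55 frame x,y from shelf_end -0.0053 0.1561 r lever -0.2801 z 0.2769 rot [-3.127   0.0168  0.0993] F [-1.47 -0.98  0.17] w 0.05
```

View pics/w5.png

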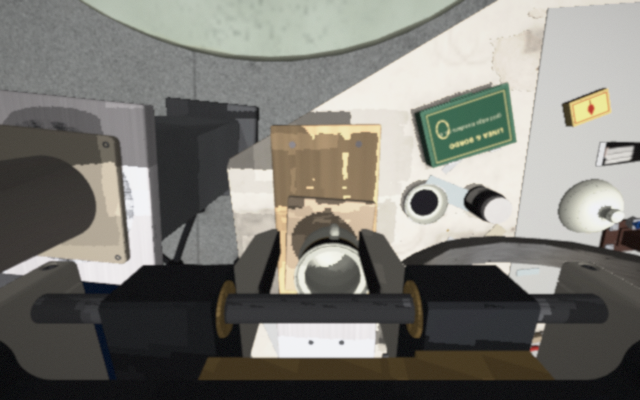

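The wrist view shows the tile's rear edge from about (289,197) to (372,202) and the bowl near (330,265), untouched. I'll compute the edge in the shelf frame.

```bash
python3 - <<'E'
from h import *
for n,uv,z in[('tileL',(289,197),.1515),('tileR',(372,202),.1515),('shelf far L',(273,126),.1415),('shelf far R',(380,125),.1415)]:
    p=ray('w5',uv,z)[:2]-se;print(n,(p@xv).round(4),(p@yv).round(4))
E
```

```text
tileL -0.0408 0.1498
tileR 0.0486 0.1441
shelf far L -0.0561 0.2239
shelf far R 0.0548 0.2243
```

>>> {"fn": "apply_moves", "kwargs": {"rows": [[0.4, -1.0, 0, 0], [0.3, -0.9, 0, 0], [0.3, -0.3, 1.5, 0], [0, 0, 2.5, 0], [0, 0, 2.5, 0], [0, 0, 2.0, 0], [0, 0, 1.5, 0], [0, 0, 0.8, 0], [0, 0, 0, 0], [0, 0, 0, 0]]}}

```text
t: 10.43
tool_pos: [0.4381, 0.1174, 0.1651]
eef_rot: [-3.127, 0.014, 0.088]
ft_force: [0.2, -0.6, 1.1]
gripper_width: 0.0498
```

```bash
python3 -c "from h import *;st()"
```

```text
t 10.43 frame x,y from shelf_end 0.0079 0.1791 r lever -0.3031 z 0.1651 rot [-3.1269  0.0137  0.0882] F [ 0.24 -0.63  1.12] w 0.0498
```

>>> {"fn": "apply_moves", "kwargs": {"rows": [[-0.3, 0, 0.8, -0.01], [-0.3, 0, 0.6, -0.01], [0, 0, 0.4, 0], [0, 0, 0.1, 0], [0, 0, 0, 0]]}}

```text
t: 10.85
tool_pos: [0.4336, 0.1173, 0.1481]
eef_rot: [-3.126, 0.008, 0.11]
ft_force: [-0.2, -0.9, 0.5]
gripper_width: 0.05
```

```bash
python3 -c "from h import *;st()"
```

```text
t 10.85 frame x,y from shelf_end 0.0035 0.1794 r lever -0.3034 z 0.1481 rot [-3.1264  0.0078  0.1098] F [-0.24 -0.87  0.45] w 0.05
```

>>> {"fn": "apply_moves", "kwargs": {"rows": [[0, 0, 0.2, 0], [0, 0.3, 0, 0], [0, 0.4, 0, 0], [0, 0.4, 0, 0], [0, 0.3, 0, 0], [0, 0.2, 0, 0], [0, 0.15, 0, 0], [0, 0.15, 0, 0], [0, 0.15, 0, 0], [0, 0.15, 0, 0], [0, 0.2, 0, 0], [0, 0.25, 0, 0], [0, 0.3, 0, 0], [0, 0.3, 0, 0], [0, 0.2, 0, 0], [0, 0.1, 0, 0], [0, 0, 0, 0]]}}

```text
t: 12.27
tool_pos: [0.4385, 0.0802, 0.1471]
eef_rot: [-3.122, 0.006, 0.11]
ft_force: [-1.0, 3.4, 0.9]
gripper_width: 0.0496
```

```bash
python3 -c "
from h import *
st();im=snap('side','s6');cv2.imwrite('pics/s6c.png',cv2.resize(im[180:330,280:480,::-1],None,fx=4,fy=4,interpolation=cv2.INTER_CUBIC))"
```

```text
t 12.27 frame x,y from shelf_end 0.0044 0.142 r lever -0.266 z 0.1471 rot [-3.1223  0.0057  0.11  ] F [-0.97  3.41  0.92] w 0.0496
```

View pics/s6c.png

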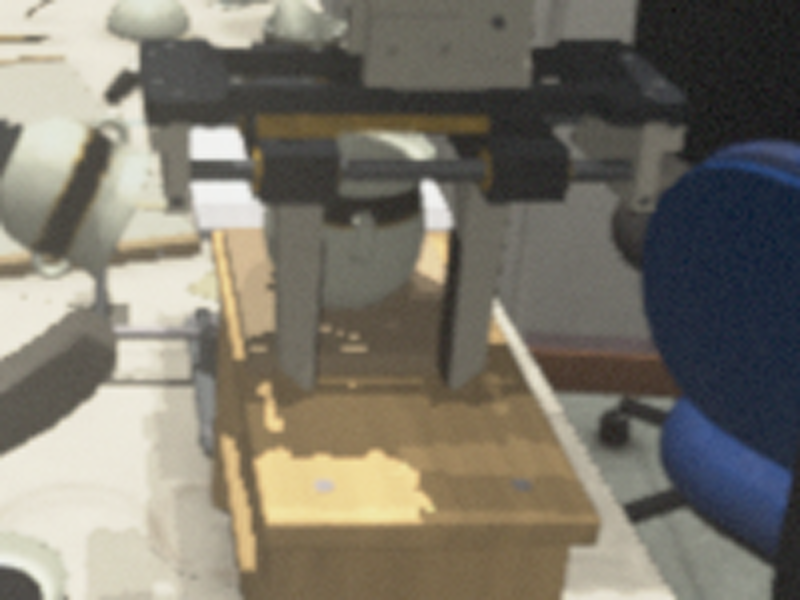

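The fingers are behind the tile on its rear edge, at about (300,385) and (460,385) in the crop. The tile is square to them, and the bowl is upright and clear of the gripper. I keep pushing.

>>> {"fn": "apply_moves", "kwargs": {"rows": [[0, 0.1, 0, 0], [0, 0.2, 0, 0], [0, 0.3, 0, 0], [0, 0.35, 0, 0], [0, 0.4, 0, 0], [0, 0.4, 0, 0], [0, 0.4, 0, 0], [0, 0.4, 0, 0], [0, 0.4, 0, 0], [0, 0.4, 0, 0], [0, 0.4, 0, 0], [0, 0.4, 0, 0], [0, 0.4, 0, 0], [0, 0.4, 0, 0], [0, 0.4, 0, 0], [0, 0.4, 0, 0], [0, 0.35, 0, 0], [0, 0.25, 0, 0], [0, 0.15, 0, 0], [0, 0, 0, 0]]}}

```text
t: 13.98
tool_pos: [0.4474, 0.009, 0.147]
eef_rot: [-3.121, 0.003, 0.11]
ft_force: [-0.1, 4.5, 2.4]
gripper_width: 0.0498
```

```bash
python3 -c "from h import *;st()"
```

```text
t 13.98 frame x,y from shelf_end 0.0058 0.0703 r lever -0.1943 z 0.147 rot [-3.1214e+00  3.0000e-03  1.1010e-01] F [-0.09  4.53  2.44] w 0.0498
```

>>> {"fn": "apply_moves", "kwargs": {"rows": [[0, 0.1, 0.08, 0], [0, 0.2, 0.08, 0], [0, 0.3, 0, 0], [0, 0.35, 0, 0], [0, 0.4, 0, 0], [0, 0.4, 0, 0], [0, 0.4, 0, 0], [0, 0.4, 0, 0], [0, 0.4, 0, 0], [0, 0.4, 0, 0], [0, 0.4, 0, 0], [0, 0.4, 0, 0], [0, 0.4, 0, 0], [0, 0.4, 0, 0], [0, 0.4, 0, 0], [0, 0.35, 0, 0], [0, 0.3, 0, 0], [0, 0.2, 0, 0], [0, 0.1, 0, 0], [0, 0, 0, 0]]}}

```text
t: 15.65
tool_pos: [0.4548, -0.0567, 0.1444]
eef_rot: [-3.119, 0.003, 0.112]
ft_force: [-0.2, 4.8, 2.7]
gripper_width: 0.0498
```

```bash
python3 -c "
from h import *
st();im=snap('top','t7');cv2.imwrite('pics/t7c.png',cv2.resize(im[180:275,195:355,::-1],None,fx=5,fy=5,interpolation=cv2.INTER_CUBIC))"
```

```text
t 15.65 frame x,y from shelf_end 0.0063 0.0041 r lever -0.1281 z 0.1444 rot [-3.119e+00  3.000e-03  1.121e-01] F [-0.22  4.83  2.71] w 0.0498
```

View pics/t7c.png

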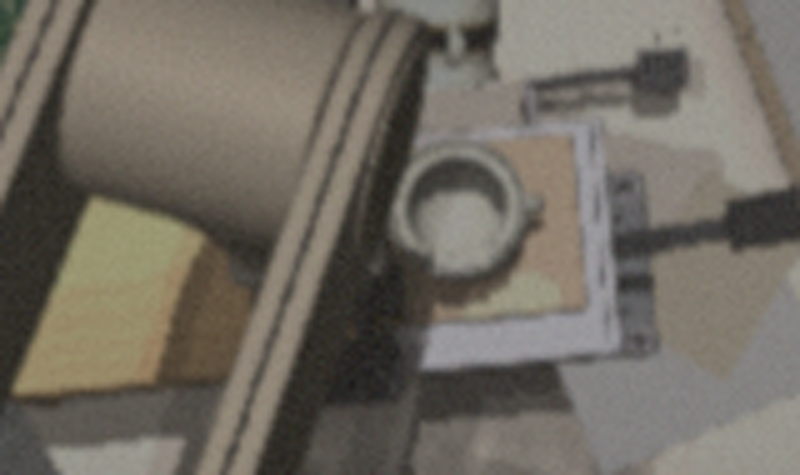

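The top crop shows the tile on the table and square to it. Its front edge is at about column 580 against the lip at about 600, a gap of roughly 10 mm, and the bowl is centred. The tile sits several mm towards +x, so I steer the rest of the push slightly to -x.

>>> {"fn": "apply_moves", "kwargs": {"rows": [[-0.04, 0.1, -0.02, 0], [-0.06, 0.15, 0, 0], [-0.06, 0.15, 0, 0], [-0.06, 0.15, 0, 0], [-0.04, 0.1, 0, 0], [0, 0, 0, 0]]}}

```text
t: 16.2
tool_pos: [0.4532, -0.0639, 0.1444]
eef_rot: [-3.12, 0.002, 0.113]
ft_force: [0.2, 3.1, 2.1]
gripper_width: 0.0498
```

```bash
python3 -c "from h import *;st()"
```

```text
t 16.2 frame x,y from shelf_end 0.0039 -0.0028 r lever -0.1212 z 0.1444 rot [-3.1197e+00  1.9000e-03  1.1330e-01] F [0.18 3.06 2.1 ] w 0.0498
```

>>> {"fn": "apply_moves", "kwargs": {"rows": [[-0.04, 0.1, -0.01, 0.004], [-0.06, 0.12, 0, 0.004], [-0.04, 0.1, 0, 0], [0, 0, 0, 0]]}}

```text
t: 16.53
tool_pos: [0.4524, -0.0669, 0.1444]
eef_rot: [-3.119, 0.001, 0.105]
ft_force: [1.3, 4.3, 1.1]
gripper_width: 0.0501
```

```bash
python3 -c "from h import *;st()"
```

```text
t 16.53 frame x,y from shelf_end 0.0028 -0.0057 r lever -0.1183 z 0.1444 rot [-3.1185e+00  1.0000e-03  1.0470e-01] F [1.34 4.3  1.09] w 0.0501
```

>>> {"fn": "apply_moves", "kwargs": {"rows": [[0, 0.1, -0.01, 0], [0, 0.1, 0, 0], [0, 0.1, 0, 0], [0, 0, 0, 0]]}}

```text
t: 16.87
tool_pos: [0.4525, -0.0669, 0.1444]
eef_rot: [-3.112, 0.001, 0.106]
ft_force: [0.8, 1.4, 0.3]
gripper_width: 0.0501
```

```bash
python3 -c "
from h import *
st();im=snap('top','t8');cv2.imwrite('pics/t8c.png',cv2.resize(im[190:270,265:355,::-1],None,fx=7,fy=7,interpolation=cv2.INTER_CUBIC))"
```

```text
t 16.87 frame x,y from shelf_end 0.0029 -0.0057 r lever -0.1183 z 0.1444 rot [-3.1123e+00  9.0000e-04  1.0610e-01] F [0.76 1.42 0.3 ] w 0.0501
```

View pics/t8c.png

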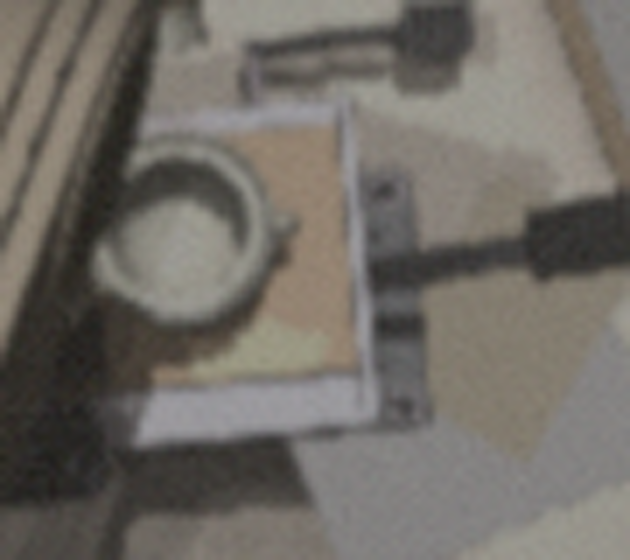

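The crop shows the tile's front edge along the lip (columns 335–350), square to it, with the bowl upright. The side margins are about 8 and 18 mm. One gentle push should confirm contact with the stop.

>>> {"fn": "apply_moves", "kwargs": {"rows": [[0, 0.2, -0.01, 0], [0, 0.1, 0, 0]]}}

```text
t: 17.08
tool_pos: [0.4525, -0.0671, 0.1444]
eef_rot: [-3.107, 0.001, 0.107]
ft_force: [-0.2, 8.3, 4.5]
gripper_width: 0.0498
```

```bash
python3 -c "from h import *;st()"
```

```text
t 17.08 frame x,y from shelf_end 0.0029 -0.0059 r lever -0.1181 z 0.1444 rot [-3.1068e+00  1.1000e-03  1.0690e-01] F [-0.21  8.32  4.46] w 0.0498
```

8 N with no motion means the tile is seated. I back off and rise clear.

>>> {"fn": "apply_moves", "kwargs": {"rows": [[0, -0.2, 0, 0], [0, -0.4, 0, 0], [0, -0.8, 0, 0], [0, -1.5, 0, 0], [0, -1.5, 0, 0], [0, -1.5, 0, 0], [0, -1.5, -0.5, 0], [0, -1.5, -1.5, 0], [0, -0.5, -2.5, 0], [0, 0, -3, 0], [0, 0, -3, 0], [0, 0, -3, 0], [0, -1.5, -1, 0], [0, -2, 0, 0], [0, -2, 0, 0], [0, -1.0, 0, 0], [0, 0, 0, 0], [0, 0, 0, 0]]}}

```text
t: 18.58
tool_pos: [0.4302, 0.092, 0.2969]
eef_rot: [-3.121, 0.011, 0.098]
ft_force: [-0.5, 0.0, 0.4]
gripper_width: 0.0501
```

```bash
python3 -c "
from h import *
st();a=snap('top','t9');b=snap('side','s9')
c=cv2.resize(a[185:270,225:365,::-1],(800,486)[:2],interpolation=cv2.INTER_CUBIC)[:, :]
d=cv2.resize(b[185:300,290:440,::-1],(390,299),interpolation=cv2.INTER_CUBIC)
c=cv2.resize(c,(410,249));o=np.zeros((300,800,3),np.uint8);o[:249,:410]=c;o[:299,410:]=d
cv2.imwrite('pics/f9.png',np.vstack([o,cv2.resize(a[195:265,255:345,::-1],(386,300),interpolation=cv2.INTER_CUBIC)]) if 0 else o)"
```

```text
t 18.58 frame x,y from shelf_end -0.0026 0.1546 r lever -0.2786 z 0.2969 rot [-3.1209  0.0112  0.0975] F [-0.52  0.02  0.37] w 0.0501
```

View pics/f9.png

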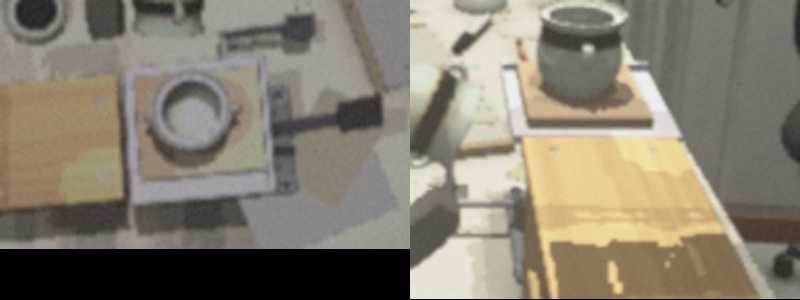

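The last view shows the tile flat on the table, square against the lip. The bowl is upright in the middle of the tile, the lever is up, and the gripper is clear. I'm handing in.

```bash
python3 -c "
from bench import ctrl
print(ctrl.close_job())"
```

```text
the job is handed in; nothing more can be done
None
```

The table is jacked to the 40 mm notch and the tile sits against the stop, with the bowl upright in the middle. The job was handed in at about 18.6 s of robot time.

- **Jacking:** I pressed the lever in one stroke until the pad was at about 51 mm, past the 0.040 click and well short of the 0.050 one, then let it spring back up. A fingertip touch on the table met it at z ≈ 0.140 m, which confirms the notch. That touch peaked at about 35 N, harder than I meant.
- **Sliding:** I pushed the tile along the shelf with both fingertips on its rear edge until it stopped moving at about 8 N, then backed the gripper off.
- **Last pictures:** The tile lies flat and square along the stop. The bowl was not touched, and the lever is up. I made no moves near the jug, pot or dish, but did not measure their positions again at the end.
- **Checks that disagreed:** The tile ended about 5 mm off the table's centre line, towards +x, fully on the table. The camera widths put the table at about 137 mm, 3 mm below the touch reading but nearest the same notch.

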